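Load the tray sealer

ROBOT

A 6-joint arm with a two-finger parallel gripper is mounted at the origin on a cart in front of the work surface, level with it; the furniture and walls round the work are solid. World frame = base frame: x ahead of the robot, y to its left, z up, the work surface at z = 0. Lengths are in m, angles in degrees, forces in N, time in s.
With the tool pointing down it reaches from about 0.275 to 0.825 m from the base axis. Payload 5.2 kg.
Tool frame: the origin (TCP) lies on the mounting face of the last link; the fingertips stand 186 mm ahead of it and the grasp point (between the pads) lies 167 mm ahead of it; z points along the fingers, y is the line along which they close (so a half turn about z gives the same grasp; the last joint's range is limited). The gripper opens to 93 mm and grips with 3 to 60 N. Pads are 15 mm wide; open, the fingers measure 128 mm over their backs; the gripper's body (75 mm by 188 mm) begins 65 mm behind the grasp point.
Start: joints at [57.708, 14.817, 87.949, -0, 77.235, -11.62], TCP at [0.194, 0.515, 0.405] pointing down, gripper open.
Joint ranges: [-179.93, 179.93], [-52.35, 119.4], [10.71, 147.94], [-69.91, 249.91], [12.55, 155.21], [-178.61, 178.61]. Speed limits (degrees/s): [147.25, 147.25, 180, 180, 180, 180].

INTERFACE

Orientations are given as [roll, pitch, yaw] about the fixed x, y, z axes, in that order (R = Rz(yaw) Ry(pitch) Rx(roll)).
In Python, from plant import robot gives the robot as it stands. The module is installed in compiled form; this text tells all that it offers.
- The arm moves only by the tool send_rows, never from a script. Its argument "deltas" is a list of rows, each a list of 7 numbers: the turn, a rotation vector about the tool's x, y, z in rad, then the shift along the tool's x, y, z in mm, then the finger opening in mm, from 0 to 93. A call has 1 to 20 rows; each row is the pose to reach, as a shift and turn from the pose commanded when the call began, along the tool's axes at that moment; what a row does not reach only later rows make up. A row lasts 1/8 s, in which the tool goes at most 62.5 mm and 10.7 degrees, less where a joint would pass 70% of its speed; a pose out of reach is approached as far as the arm can. A call with a gripper value outside its range is refused whole. The fingers move at their own pace and stop on an object; the grip force is fixed at half the most. Time passes only in rows, so rows that repeat a pose let the fingers close. It gives the time, the measured TCP pose, the force, the opening and the grip force at its end, in the units of the state.
- robot.sense(): the state, without advancing time (a new reading comes with each control period).
- robot.get_image(name): name is "scene" or "top"; returns a dict with "color" (384x512x3 uint8, red, green, blue), "intrinsics" (3x3 intrinsics, pixels), "world_from_camera" (4x4, takes a point from camera to world coordinates). Camera axes: x right, y up, looking along -z (the intrinsics and any distortion apply to the point x, -y, -z); pixel columns grow to the right and rows downward; lengths in m; the calibration is good to about 2 mm. A picture is of the moment at which its call begins. There is no depth.
- robot.sign_off(): hands the job in; it is judged then, once.
The state is a dict: "time_s": time; "joint_positions": joint angles; "joint_vel": joint speeds; "tau": joint torques, N m; "ee_pos": TCP position; "tcp_rot": TCP orientation; "wrist_force": force on the tool from outside, world axes, zero at the start; "wrist_torque": the same for the moment, N m; "width": finger opening in m; "finger_force": force on a finger pad.
Only numpy, scipy, OpenCV 4.12 (cv2) and the standard library are available. Lean on these libraries where they do the work, as an engineer would, in place of code of your own. Each camera call takes 0.05 s, during which the arm holds its last target. There are 200 camera calls.

TASK

Load the biscuits into the tray sealer: hook its drawer open by the bar handle and pull it out until you feel it firm against its stop, set the long tray of biscuits flat in the matching cavity of the drawer, and push the drawer fully home again. The sealer just stands on its rubber feet, so do not drag or shove it along the worktop, not even by half a centimetre; keep the tray level and leave the other things alone.

Things in the scene. Friction and masses are not known exactly. Their poses are not given: they have to be found in the camera images.
- sealer: Tray sealer: low steel box 240 (x) x 230 (y) x 106 mm high, a roll of white film across its rear top (170 mm up, 75 mm behind the middle). Loose on rubber feet, about 4.5 kg with the drawer: a level force of 20 to 40 N slides it. Origin: centre of its underside. +x points to its back, so the drawer comes out along its -x; z up.
- drawer (a joint): How far the drawer is out, in m: 0 is home, grows as it comes out along the sealer's -x. 1.5 N of friction; it stays where it is left, nothing latches it. A collar clamped out of sight on a guide rod ends the travel, each time somewhere else between 0.14 and 0.18: there a stop is felt. Only then is the whole cavity clear of the sealer's top.
- buffer (a joint): How far the rubber buffer of the drawer's stop is squeezed, in m: 0 until the drawer comes up against its stop, 0.004 when squeezed home, which takes about 6 N; beyond that the stop is rigid and pulls on the whole sealer. It springs back when the drawer is let go. Hidden inside the sealer.
- pull (a point): Middle of the drawer's handle, on its axis: black round bar, 12 mm thick, 120 mm long, level along the sealer's y, 62 mm above the worktop. Behind it (+x) a 34 mm gap, open above and below, to the drawer's steel front panel; posts join them at the bar's ends. The panel's top is 71 mm up. With the drawer home the sealer's front face is 52 mm behind the bar's axis. Axes as the sealer's.
- die (a point): Centre of the cavity, at the top of the drawer's aluminium die plate, 62 mm above the worktop. Cavity 127 mm along the sealer's x, 59 mm along y, open down to a pan 41 mm lower. At the middle of each long side a thumb notch 44 mm long goes through the plate, out to 68 mm from the centre line: room for fingertips. The sealer's top passes 10 mm above the plate. Axes as the sealer's.
- long_tray: Long white plastic tray with a row of shortbread fingers fixed in it, 0.16 kg. Rim flange 136 (x) x 66 (y) mm, 4 mm thick, top 36 mm above the underside; the body below tapers from 124 x 56 to 114 x 46 mm. Grip across the 66 mm at mid length. Origin: centre of underside, z up. Seated, its flange rests on the die plate, origin 32 mm below die; either way round is right.
- square_tray: Square white plastic tray with four round biscuits, flange 96 x 96 mm, 36 mm high, made for another die; does not fit the cavity. Bystander. Origin: centre of the underside.
- timer: Cream wind-up kitchen timer, 64 mm across, 58 mm high, a bystander. Origin: centre of the underside.
- lemon: A lemon lying alone on the worktop, 72 mm long, a bystander.
- spoon_small: Steel teaspoon, 132 mm long, lying on the worktop in front of the hob, a bystander.
Mind the look-alikes: they are no part of the job. What is shaped like the long_tray but orange is not meant.

How it is judged:
By the outcome, as a careful person would: the job done as asked, in the order asked, and still so for the second after the job is handed in, with the robot touching nothing.
It also fails if it takes over 72 s, if anything falls off the work surface, if the arm or the gripper's body presses on something with over 40 N, if the wrist force passes 120 N, or if a joint passes its speed limit or range.

## Working session

There is one attempt and no reset: what is moved stays moved. The work goes in short steps, Python scripts to look and compute and a tool call to move; the robot and the scene stay as the last step left them, time stands still between calls to the robot, and variables do not carry over. Pictures are saved under pics/ and viewed, at most 10 in all, crops included, and the job is handed in when it is done.

Besides the shell and the picture viewer there is one more tool, called after "Request:" by a JSON object that holds its "method" and its "body". send_rows: Moves the arm, as the interface text tells. Its arguments: {"type":"object","properties":{"deltas":{"type":"array"}},"required":["deltas"]}

```bash
mkdir -p pics
cat > h.py <<'E'
import numpy as np, cv2
from plant import robot
def snap(n,f):
    d=robot.get_image(n); cv2.imwrite('pics/'+f+'.png',d['color'][:,:,::-1]); np.savez('pics/'+f,K=d['intrinsics'],T=d['world_from_camera'])
    return d
def ray(f,u,v):
    d=np.load('pics/'+f+'.npz');K,T=d['K'],d['T']
    p=np.linalg.inv(K)@[u,v,1]; return T[:3,3],T[:3,:3]@[p[0],-p[1],-p[2]]
def atz(f,u,v,z):
    o,r=ray(f,u,v); return o+r*(z-o[2])/r[2]
def tri(f1,p1,f2,p2):
    a,r=ray(f1,*p1);b,s=ray(f2,*p2)
    t=np.linalg.lstsq(np.c_[r,-s],b-a,rcond=None)[0]
    P,Q=a+r*t[0],b+s*t[1]; return (P+Q)/2,np.linalg.norm(P-Q)
def proj(f,P):
    d=np.load('pics/'+f+'.npz');K,T=d['K'],d['T']
    c=T[:3,:3].T@(np.array(P)-T[:3,3]); q=K@[c[0],-c[1],-c[2]]; return q[:2]/q[2]
def crop(f,x,y,w,h,s,o):
    im=cv2.imread('pics/'+f+'.png')[y:y+h,x:x+w]; cv2.imwrite('pics/'+o+'.png',cv2.resize(im,None,fx=s,fy=s,interpolation=cv2.INTER_CUBIC))
E
python3 - <<'E'
from h import *
for n in('scene','top'):
    d=snap(n,n+'0'); print(d['intrinsics'],d['world_from_camera'])
a=[cv2.imread('pics/%s0.png'%n) for n in('scene','top')]
print(robot.sense())
E
```

```text
[[374.69146325   0.         262.54060002]
 [  0.         374.69146325 187.23799604]
 [  0.           0.           1.        ]] [[ 0.92267028  0.22317558 -0.31443952  0.27654477]
 [-0.38496646  0.57952179 -0.7183003  -0.70411806]
 [ 0.02191746  0.78380301  0.62062265  0.69781952]
 [ 0.          0.          0.          1.        ]]
[[364.52520393   0.         257.7577861 ]
 [  0.         364.52520393 192.85202412]
 [  0.           0.           1.        ]] [[ 0.02718759  0.99537008 -0.0921913   0.52712326]
 [-0.99960737  0.02769643  0.00424426  0.01960847]
 [ 0.00677798  0.09203971  0.99573227  1.12906734]
 [ 0.          0.          0.          1.        ]]
{'time_s': 0.1, 'joint_positions': array([ 5.77068024e+01,  1.48562562e+01,  8.80056799e+01, -6.67813013e-05,
        7.72326865e+01, -1.16216657e+01]), 'joint_vel': array([-0.10980306, -0.13437784, -0.08710785,  0.1543435 ,  0.02613382,
       -0.0437276 ]), 'tau': array([ 2.24843985e-03, -4.38211548e+01, -2.84643245e+01,  7.21455202e-02,
        3.61071120e-02, -5.40734766e-05]), 'ee_pos': array([0.19404999, 0.51442982, 0.40398344]), 'tcp_rot': array([-1.79907304e+02, -1.89977733e-02,  1.59328468e+02]), 'wrist_force': array([-0.01307915,  0.06505389,  0.32791044]), 'wrist_torque': array([-0.0009142 ,  0.01936982, -0.01377822]), 'finger_force': 0.0, 'width': 0.09330289576301874}
```

View pics/scene0.png

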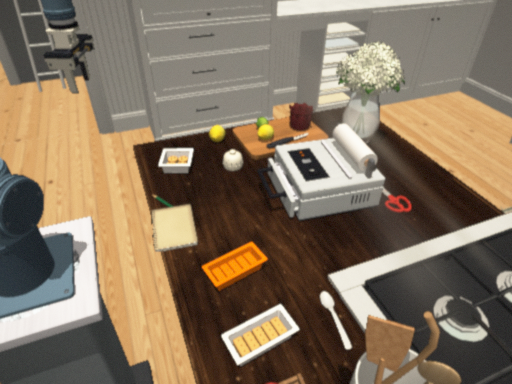

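View pics/top0.png

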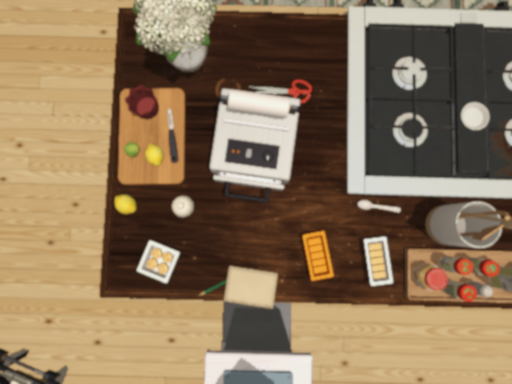

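The scene view shows the white long tray near (260,335), the orange look-alike near (235,265) and the sealer with its handle at about (275,190). In the top view the long tray is at (378,261), the sealer at (255,140) and its bar at (245,194).

Run:
```python
from h import *
def c(f,x,y,w,h,s): return cv2.resize(cv2.imread('pics/'+f+'.png')[y:y+h,x:x+w],None,fx=s,fy=s,interpolation=cv2.INTER_CUBIC)
# each 400x300
m=np.vstack([np.hstack([c('top0',205,150,100,75,4),c('top0',350,225,100,75,4)]),np.hstack([c('scene0',250,150,100,75,4),c('scene0',210,295,100,75,4)])])
cv2.imwrite('pics/m1.png',m)
```

```text
(no output)
```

View pics/m1.png

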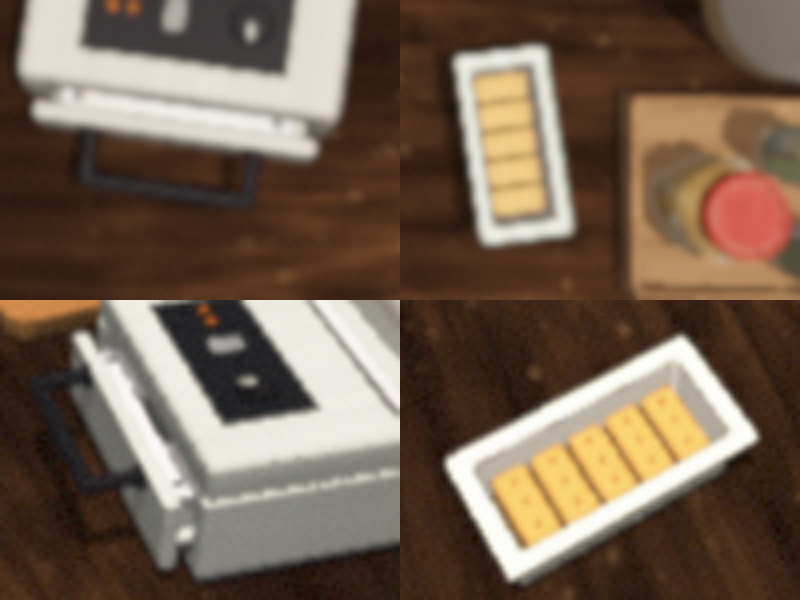

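Run:
```python
from h import *
np.set_printoptions(precision=4,suppress=True)
A=lambda x,y:(205+x/4-.4,150+y/4-.4)
B=lambda x,y:(250+x/4-.4,150+(y-300)/4-.4)
C=lambda x,y:(350+(x-400)/4-.4,225+y/4-.4)
D=lambda x,y:(210+(x-400)/4-.4,295+(y-300)/4-.4)
for t,s in(((84,180),(40,384)),((249,201),(88,486))): print('bar',tri('top0',A(*t),'scene0',B(*s)),atz('top0',*A(*t),.062),atz('scene0',*B(*s),.062))
tt=[(453,57),(547,43),(576,235),(481,246)]
# scene: far/near correspondences
ss=[(684,336),(758,437),(513,580),(446,462)]
P=[]
for t,s in zip(tt,ss):
    p=tri('top0',C(*t),'scene0',D(*s)); P.append(p[0]); print('tray',p)
P=np.array(P); print(P.mean(0)); d=(P[0]+P[1]-P[2]-P[3])/2; print(np.linalg.norm(d),np.degrees(np.arctan2(d[1],d[0])), np.linalg.norm((P[0]+P[3]-P[1]-P[2])/2))
Q=np.array([atz('top0',*C(*t),.036) for t in tt]); print(Q.mean(0)); d=(Q[0]+Q[1]-Q[2]-Q[3])/2; print(np.linalg.norm(d),np.degrees(np.arctan2(d[1],d[0])))
Q=np.array([atz('scene0',*D(*t),.036) for t in ss]); print(Q.mean(0)); d=(Q[0]+Q[1]-Q[2]-Q[3])/2; print(np.linalg.norm(d),np.degrees(np.arctan2(d[1],d[0])))
# sealer top front edge (z .106): left, right corners in top
E=np.array([atz('top0',*A(*t),.071) for t in((35,110),(316,150))]);print('panel',E,np.degrees(np.arctan2(*(E[0]-E[1])[::-1]))-90)
# near front-bottom corner of body, back corners in full-res estimates
for k in((231,92),(301,101)):print('roll',atz('top0',*k,.16))
```

```text
bar (array([0.6198, 0.1089, 0.0605]), np.float64(0.003334896326761207)) [0.6181 0.1093 0.062 ] [0.6206 0.1065 0.062 ]
bar (array([ 0.6062, -0.0122,  0.0624]), np.float64(0.00037070712777078664)) [ 0.606  -0.0122  0.062 ] [ 0.6066 -0.0119  0.062 ]
tray (array([ 0.4995, -0.3033,  0.0325]), np.float64(0.0006299128346224859))
tray (array([ 0.5098, -0.3712,  0.037 ]), np.float64(0.004049848492133291))
tray (array([ 0.3733, -0.3924,  0.0392]), np.float64(0.0030366098604492292))
tray (array([ 0.3632, -0.3243,  0.0335]), np.float64(0.004139569431334977))
[ 0.4364 -0.3478  0.0356]
0.1380555109771423 8.778215215960735 0.06895336330478068
[ 0.436  -0.3476  0.036 ]
0.1405352316044033 8.478439389048189
[ 0.4367 -0.3483  0.036 ]
0.13506743888221068 8.970707374202481Traceback (most recent call last):
  File "<stdin>", line 18, in <module>
TypeError: return arrays must be of ArrayType
```

```bash
cat >> h.py <<'E'
from scipy.spatial.transform import Rotation as Ro
def delta(p,yaw,base=None):
    s=robot.sense(); R=Ro.from_euler('xyz',s['tcp_rot'],degrees=True); T=Ro.from_euler('xyz',[180,0,yaw],degrees=True)
    print('turn',np.round((R.inv()*T).as_rotvec(),4),'shift',np.round(R.inv().apply(np.array(p)-s['ee_pos'])*1000,1),'t',s['time_s'],'F',np.round(s['wrist_force'],2))
E
python3 - <<'E'
from h import *
A=lambda x,y:(205+x/4-.4,150+y/4-.4)
E=np.array([atz('top0',*A(*t),.071) for t in((35,110),(316,150))]);d=E[0]-E[1];print('panel',E,np.degrees(np.arctan2(-d[0],d[1])))
delta([.613,.048,.32],83.5)
E
```

```text
panel [[ 0.66771653  0.14617008  0.071     ]
 [ 0.64405067 -0.0598927   0.071     ]] -6.551590398146994
turn [-1.6000e-03  8.0000e-04  1.3235e+00] shift [-556.7 -288.4   84.3] t 0.1 F [-0.01  0.07  0.33]
```

Request:
{"method": "send_rows", "body": {"deltas": [[0,0,0.12,-50,-26,0,30],[0,0,0.24,-100,-52,0,30],[0,0,0.36,-150,-78,10,30],[0,0,0.5,-200,-104,20,30],[0,0,0.62,-250,-130,30,30],[0,0,0.75,-300,-156,40,30],[0,0,0.87,-350,-182,50,30],[0,0,1.0,-400,-208,60,30],[0,0,1.12,-450,-234,70,30],[0,0,1.22,-500,-260,80,30],[-0.0016,0.0008,1.3235,-556.7,-288.4,84,30],[-0.0016,0.0008,1.3235,-556.7,-288.4,84,30],[-0.0016,0.0008,1.3235,-556.7,-288.4,84,30],[-0.0016,0.0008,1.3235,-556.7,-288.4,84,30]]}}

```text
time_s: 1.85
ee_pos: [0.6123, 0.0494, 0.3208]
tcp_rot: [-180.0, -0.1, 83.6]
wrist_force: [-0.2, 0.4, 0.2]
width: 0.0299
finger_force: 0.0
```

Run:
```python
from h import *
delta([.613,.048,.229],83.5)
print(robot.sense()['width'])
```

```text
turn [-0.0001 -0.0018  0.0016] shift [-1.5  0.8 91.8] t 1.85 F [-0.23  0.4   0.16]
0.029922886374897806
```

Request:
{"method": "send_rows", "body": {"deltas": [[0,0,0,-1.5,0.8,20,30],[0,0,0,-1.5,0.8,40,30],[0,0,0,-1.5,0.8,55,30],[0,0,0,-1.5,0.8,65,30]]}}

```text
time_s: 2.35
ee_pos: [0.6134, 0.0476, 0.2552]
tcp_rot: [180.0, -0.1, 83.6]
wrist_force: [-0.0, 0.4, 0.6]
width: 0.0301
finger_force: 0.0
```

Run:
```python
from h import *
snap('scene','s1');snap('top','t1')
def c(f,x,y,w,h,s): return cv2.resize(cv2.imread('pics/'+f+'.png')[y:y+h,x:x+w],None,fx=s,fy=s,interpolation=cv2.INTER_CUBIC)
cv2.imwrite('pics/m2.png',np.hstack([c('t1',205,140,100,90,4),c('s1',230,120,100,90,4)]))
```

```text
(no output)
```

View pics/m2.png

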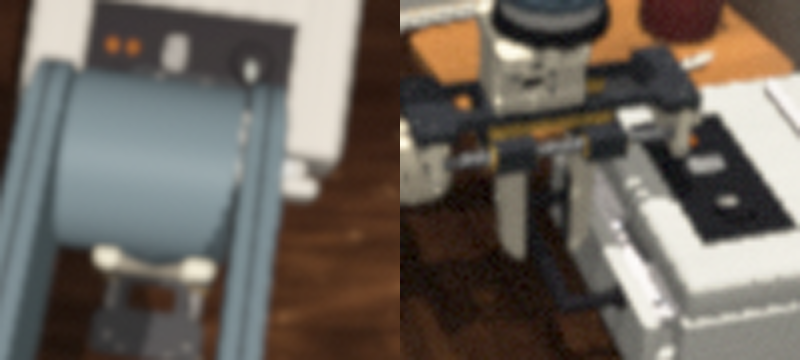

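The crop shows one finger on each side of the bar, tips at crop (512,255) and (580,245), with the bar at (540,260) between them. I'll go down and hook it.

Request:
{"method": "send_rows", "body": {"deltas": [[0,0,0,0,0,8,30],[0,0,0,0,0,17,30],[0,0,0,0,0,25,30],[0,0,0,0,0,25,30]]}}

```text
time_s: 2.95
ee_pos: [0.6136, 0.0467, 0.2298]
tcp_rot: [-179.9, -0.1, 83.5]
wrist_force: [1.0, -0.0, -0.1]
width: 0.0299
finger_force: 0.0
```

Request:
{"method": "send_rows", "body": {"deltas": [[0,0,0,0,-5,0,30],[0,0,0,0,-8,0,30],[0,0,0,0,-10,0,30],[0,0,0,0,-12,0,30],[0,0,0,0,-15,0,30]]}}

```text
time_s: 3.58
ee_pos: [0.6008, 0.0482, 0.2311]
tcp_rot: [179.6, -0.1, 83.5]
wrist_force: [10.8, -0.9, -7.8]
width: 0.0306
finger_force: 5.2
```

Request:
{"method": "send_rows", "body": {"deltas": [[0,0,0,0,0,0,30],[0,0,0,0,0,0,30]]}}

```text
time_s: 3.82
ee_pos: [0.6006, 0.0483, 0.2311]
tcp_rot: [179.7, -0.1, 83.5]
wrist_force: [7.8, -0.3, -4.7]
width: 0.0302
finger_force: 3.6
```

Run:
```python
from h import *
snap('scene','s2');snap('top','t2');s=robot.sense();print(s['ee_pos'],s['wrist_force'],s['wrist_torque'],s['width'])
def c(f,x,y,w,h,s): return cv2.resize(cv2.imread('pics/'+f+'.png')[y:y+h,x:x+w],None,fx=s,fy=s,interpolation=cv2.INTER_CUBIC)
cv2.imwrite('pics/m3.png',np.hstack([c('t2',205,140,100,90,4),c('s2',240,140,100,90,4)]))
```

```text
[0.60063475 0.0482614  0.23111361] [ 7.71264202  0.96943892 -5.04684865] [-0.04130172 -1.08186293  0.05576886] 0.030529170006359015
```

View pics/m3.png

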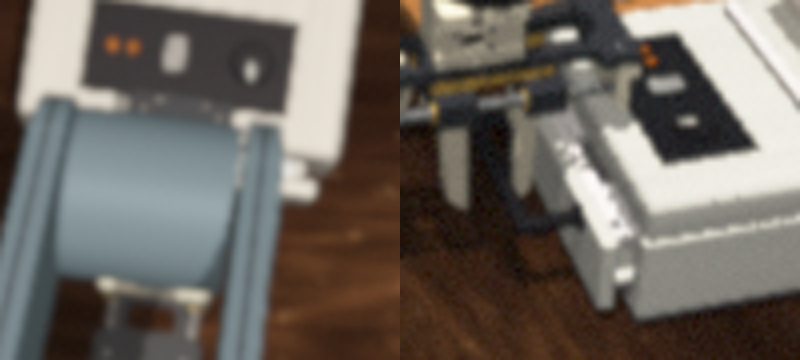

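Run:
```python
from h import *
a=cv2.imread('pics/scene0.png');b=cv2.imread('pics/s1.png');d=cv2.imread('pics/s2.png')
def m(A,B,x,y,w,h):
    z=8;A=cv2.resize(A[y:y+h,x:x+w],None,fx=z,fy=z,interpolation=cv2.INTER_CUBIC);B=cv2.resize(B[y-6:y+h+6,x-6:x+w+6],None,fx=z,fy=z,interpolation=cv2.INTER_CUBIC)
    r=cv2.matchTemplate(B,A,cv2.TM_CCOEFF_NORMED);_,v,_,l=cv2.minMaxLoc(r);return round(v,3),(np.array(l)/z-6)
for n,x in(('panel end',(284,195,14,24)),('handle r',(264,185,18,14)),('panel top',(278,178,12,16)),('body',(300,195,30,20)),('display',(290,150,40,50))):
    print(n,m(a,b,*x),m(a,d,*x))
print(proj('scene0',[.613,0,.06])-proj('scene0',[.603,0,.06]))
```

```text
panel end (0.999, array([0., 0.])) (0.995, array([-0.5,  0. ]))
handle r (0.971, array([0., 0.])) (0.872, array([ 6.   , -2.125]))
panel top (0.959, array([1.625, 3.   ])) (0.951, array([0.875, 2.375]))
body (0.991, array([0., 0.])) (0.992, array([0., 0.]))
display (0.968, array([-0.125,  0.125])) (0.952, array([0.   , 0.125]))
[ 3.41291355 -0.85221583]
```

Request:
{"method": "send_rows", "body": {"deltas": [[0,0,0,0,-1,1,30],[0,0,0,0,-2,1,30],[0,0,0,0,-3,1,30],[0,0,0,0,-4,1,30],[0,0,0,0,-4,1,30]]}}

```text
time_s: 4.55
ee_pos: [0.5976, 0.0486, 0.231]
tcp_rot: [179.5, -0.1, 83.5]
wrist_force: [9.4, 0.5, -2.7]
width: 0.0303
finger_force: 4.7
```

```bash
cat >> h.py <<'E'
def m(f,g,x,y,w,h,k=6):
    A=cv2.imread('pics/'+f+'.png');B=cv2.imread('pics/'+g+'.png');z=8
    A=cv2.resize(A[y:y+h,x:x+w],None,fx=z,fy=z,interpolation=cv2.INTER_CUBIC);B=cv2.resize(B[y-k:y+h+k,x-k:x+w+k],None,fx=z,fy=z,interpolation=cv2.INTER_CUBIC)
    r=cv2.matchTemplate(B,A,cv2.TM_CCOEFF_NORMED);_,v,_,l=cv2.minMaxLoc(r);return round(v,3),(np.array(l)/z-k)
E
python3 - <<'E'
from h import *
snap('scene','s3')
for x in((284,195,14,24),(300,195,30,20)):print(m('scene0','s3',*x))
E
```

```text
(0.99, array([-1.25 ,  0.125]))
(0.991, array([0., 0.]))
```

Request:
{"method": "send_rows", "body": {"deltas": [[0,0,0,0,-2,0,30],[0,0,0,0,-4,0,30],[0,0,0,0,-7,0,30],[0,0,0,0,-10,0,30],[0,0,0,0,-13,0,30],[0,0,0,0,-16,0,30],[0,0,0,0,-18,0,30],[0,0,0,0,-20,0,30],[0,0,0,0,-20,0,30],[0,0,0,0,-20,0,30]]}}

```text
time_s: 5.85
ee_pos: [0.5777, 0.0509, 0.231]
tcp_rot: [179.5, -0.1, 83.5]
wrist_force: [9.2, 0.3, -3.1]
width: 0.0305
finger_force: 4.4
```

Run:
```python
from h import *
snap('scene','s4')
for x in((284,195,14,24),(300,195,30,20)):print(m('scene0','s4',*x,12))
s=robot.sense();print(s['ee_pos'],s['tcp_rot'],s['wrist_force'],s['wrist_torque'],s['joint_vel'])
```

```text
(0.979, array([-8.625,  1.5  ]))
(0.992, array([0., 0.]))
[0.57767357 0.05085768 0.23096413] [ 1.79471998e+02 -1.03064377e-01  8.34766866e+01] [ 8.45370739  0.17097561 -3.20817945] [-0.08007445 -1.37728197 -0.00867148] [ 0.05367939 -0.10266204 -0.0672119   0.00315104 -0.00448585 -0.01026471]
```

Request:
{"method": "send_rows", "body": {"deltas": [[0,0,0,0,-3,0,30],[0,0,0,0,-8,0,30],[0,0,0,0,-14,0,30],[0,0,0,0,-20,0,30],[0,0,0,0,-26,0,30],[0,0,0,0,-32,0,30],[0,0,0,0,-38,0,30],[0,0,0,0,-44,0,30],[0,0,0,0,-50,0,30],[0,0,0,0,-56,0,30],[0,0,0,0,-62,0,30],[0,0,0,0,-68,0,30],[0,0,0,0,-74,0,30],[0,0,0,0,-80,0,30],[0,0,0,0,-86,0,30],[0,0,0,0,-92,0,30],[0,0,0,0,-97,0,30],[0,0,0,0,-101,0,30],[0,0,0,0,-104,0,30],[0,0,0,0,-104,0,30]]}}

```text
time_s: 8.4
ee_pos: [0.4743, 0.0626, 0.2309]
tcp_rot: [179.5, -0.1, 83.5]
wrist_force: [8.4, -0.4, -2.9]
width: 0.03
finger_force: 4.1
```

Run:
```python
from h import *
snap('scene','s5');snap('top','t5')
print(m('scene0','s5',300,195,30,20,12))
s=robot.sense();print(s['ee_pos'],s['tcp_rot'],s['wrist_force'],s['wrist_torque'])
def c(f,x,y,w,h,s): return cv2.resize(cv2.imread('pics/'+f+'.png')[y:y+h,x:x+w],None,fx=s,fy=s,interpolation=cv2.INTER_CUBIC)
cv2.imwrite('pics/m5.png',np.hstack([c('t5',195,140,110,110,3.6),c('s5',210,120,110,110,3.6)]))
```

```text
(0.992, array([0., 0.]))
[0.47436636 0.06261105 0.23091625] [ 1.79478733e+02 -9.96846163e-02  8.34739080e+01] [ 9.29201735 -0.58611176 -3.20897125] [-0.17774449 -1.23444633  0.01282719]
```

View pics/m5.png

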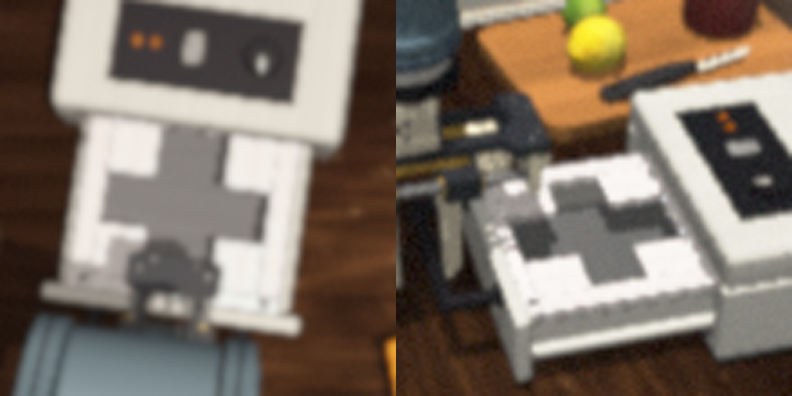

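The drawer is about 130 mm out and the sealer has not moved. The cavity (a cross because of the notches) is at top crop (183,200). From here I'll take small steps to feel for the stop.

Request:
{"method": "send_rows", "body": {"deltas": [[0,0,0,0,-2,0,30],[0,0,0,0,-4,0,30],[0,0,0,0,-6,0,30],[0,0,0,0,-6,0,30]]}}

```text
time_s: 9.0
ee_pos: [0.4686, 0.0633, 0.2309]
tcp_rot: [179.4, -0.1, 83.5]
wrist_force: [9.5, -0.2, -3.7]
width: 0.0305
finger_force: 4.5
```

Request:
{"method": "send_rows", "body": {"deltas": [[0,0,0,0,-1.5,0,30],[0,0,0,0,-3,0,30],[0,0,0,0,-3,0,30]]}}

```text
time_s: 9.38
ee_pos: [0.4658, 0.0636, 0.2309]
tcp_rot: [179.4, -0.1, 83.5]
wrist_force: [9.9, -0.8, -4.7]
width: 0.0303
finger_force: 4.7
```

Request:
{"method": "send_rows", "body": {"deltas": [[0,0,0,0,-1.5,0,30],[0,0,0,0,-3,0,30],[0,0,0,0,-3,0,30]]}}

```text
time_s: 9.75
ee_pos: [0.4628, 0.0639, 0.2309]
tcp_rot: [179.4, -0.1, 83.5]
wrist_force: [9.2, 0.7, -3.6]
width: 0.0303
finger_force: 4.7
```

Request:
{"method": "send_rows", "body": {"deltas": [[0,0,0,0,-1.5,0,30],[0,0,0,0,-3,0,30],[0,0,0,0,-3,0,30]]}}

```text
time_s: 10.12
ee_pos: [0.4598, 0.0643, 0.2309]
tcp_rot: [179.4, -0.1, 83.5]
wrist_force: [9.2, -0.3, -3.7]
width: 0.03
finger_force: 4.7
```

Request:
{"method": "send_rows", "body": {"deltas": [[0,0,0,0,-1.5,0,30],[0,0,0,0,-3,0,30],[0,0,0,0,-3,0,30]]}}

```text
time_s: 10.5
ee_pos: [0.4574, 0.0645, 0.231]
tcp_rot: [179.3, -0.1, 83.5]
wrist_force: [12.1, -1.3, -6.6]
width: 0.0302
finger_force: 5.9
```

Request:
{"method": "send_rows", "body": {"deltas": [[0,0,0,0,-0.7,0,30],[0,0,0,0,-1.4,0,30],[0,0,0,0,-1.4,0,30]]}}

```text
time_s: 10.88
ee_pos: [0.4564, 0.0646, 0.231]
tcp_rot: [179.3, -0.1, 83.5]
wrist_force: [13.0, -0.9, -7.9]
width: 0.0304
finger_force: 6.7
```

Request:
{"method": "send_rows", "body": {"deltas": [[0,0,0,0,-0.6,0,30],[0,0,0,0,-1.2,0,30],[0,0,0,0,-1.2,0,30]]}}

```text
time_s: 11.25
ee_pos: [0.4556, 0.0647, 0.231]
tcp_rot: [179.2, -0.1, 83.5]
wrist_force: [14.7, -1.5, -10.6]
width: 0.0303
finger_force: 7.6
```

Request:
{"method": "send_rows", "body": {"deltas": [[0,0,0,0,-0.5,0,30],[0,0,0,0,-1,0,30],[0,0,0,0,-1,0,30]]}}

```text
time_s: 11.62
ee_pos: [0.4553, 0.0647, 0.231]
tcp_rot: [179.1, -0.1, 83.4]
wrist_force: [18.1, -0.2, -12.9]
width: 0.0306
finger_force: 8.9
```

Run:
```python
from h import *
snap('scene','s6')
print(m('scene0','s6',300,195,30,20,12), m('scene0','s6',300,140,60,60,12))
s=robot.sense();print(s['ee_pos'],s['wrist_force'])
```

```text
(0.989, array([0., 0.])) (0.999, array([0., 0.]))
[0.45527419 0.06473554 0.23105715] [ 17.41714072  -1.43169354 -13.50040935]
```

Request:
{"method": "send_rows", "body": {"deltas": [[0,0,0,0,4,0,30],[0,0,0,0,8,0,30],[0,0,0,0,12,0,30],[0,0,0,0,12,0,30],[0,0,0,0,12,0,30]]}}

```text
time_s: 12.3
ee_pos: [0.4619, 0.0641, 0.2295]
tcp_rot: [-180.0, -0.1, 83.5]
wrist_force: [-0.2, 0.2, -0.3]
width: 0.0302
finger_force: 0.0
```

Run:
```python
from h import *
s=robot.sense();print(s['ee_pos'],s['wrist_force'])
```

```text
[0.46190151 0.06412988 0.22945846] [-0.23673552  0.18335829 -0.311381  ]
```

Request:
{"method": "send_rows", "body": {"deltas": [[0,0,0,0,0,-10,30],[0,0,0,0,0,-30,30],[0,0,0,0,0,-60,30],[0,0,0,0,0,-100,30],[0,0,0,0,0,-100,30]]}}

```text
time_s: 12.92
ee_pos: [0.4631, 0.0639, 0.3332]
tcp_rot: [179.5, -0.1, 83.5]
wrist_force: [-0.2, 0.1, 0.4]
width: 0.0301
finger_force: 0.0
```

Run:
```python
from h import *
delta([.436,-.348,.32],8.8)
```

```text
turn [ 0.0057 -0.0065  1.3039] shift [-412.4   19.5   12.7] t 12.925 F [-0.24  0.12  0.41]
```

Request:
{"method": "send_rows", "body": {"deltas": [[0,0,0.16,-50,2,2,93],[0,0,0.32,-100,5,3,93],[0,0,0.48,-150,7,5,93],[0,0,0.64,-200,9,6,93],[0,0,0.8,-250,12,8,93],[0,0,0.96,-300,14,9,93],[0.003,-0.003,1.12,-350,17,11,93],[0.005,-0.006,1.26,-400,19,12,93],[0.0057,-0.0065,1.304,-412.4,19.5,12.7,93],[0.0057,-0.0065,1.304,-412.4,19.5,12.7,93],[0.0057,-0.0065,1.304,-412.4,19.5,12.7,93]]}}

```text
time_s: 14.3
ee_pos: [0.4349, -0.3465, 0.316]
tcp_rot: [-179.8, 0.4, 8.9]
wrist_force: [0.1, 0.8, 0.9]
width: 0.0931
finger_force: 0.0
```

Run:
```python
from h import *
delta([.436,-.348,.201],8.8)
snap('scene','s7');snap('top','t7')
print(m('scene0','s7',300,195,30,20,12), m('top0','t7',225,90,60,60,12))
def c(f,x,y,w,h,s): return cv2.resize(cv2.imread('pics/'+f+'.png')[y:y+h,x:x+w],None,fx=s,fy=s,interpolation=cv2.INTER_CUBIC)
cv2.imwrite('pics/m7.png',np.hstack([c('t7',205,170,100,80,4),c('s7',220,140,100,80,4)]))
```

```text
turn [-0.0033  0.0074  0.0019] shift [  1.7   2.1 115. ] t 14.3 F [0.14 0.8  0.88]
(0.989, array([0.125, 0.   ])) (1.0, array([0., 0.]))
```

View pics/m7.png

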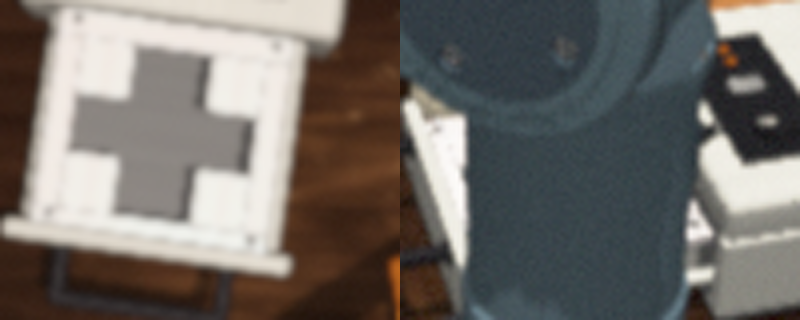

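The top view shows the whole cavity cross clear of the sealer. The corners of its long part are at crop (137,47), (211,55), (190,220) and (117,212), and its notches end near (75,121) and (250,145). The arm blocks the scene view.

Run:
```python
from h import *
np.set_printoptions(precision=4,suppress=True)
A=lambda x,y:(205+x/4-.4,170+y/4-.4)
L=[(137,47),(211,55),(190,220),(117,212)]; N=[(77,95),(252,118),(247,172),(72,148)]
for z in(.062,.021):
  for n,p in(('L',L),('N',N)):
    P=np.array([atz('top0',*A(*q),z) for q in p]); d=(P[0]+P[1]-P[2]-P[3])/2; e=(P[0]+P[3]-P[1]-P[2])/2
    print(z,n,P.mean(0),np.linalg.norm(d),np.linalg.norm(e),np.degrees(np.arctan2(d[1],d[0])),np.degrees(np.arctan2(-e[0],e[1])))
B=np.array([atz('top0',*A(*q),.062) for q in((55,298),(224,316))]);print('bar',B,B.mean(0),np.linalg.norm(B[0]-B[1]))
A5=lambda x,y:(195+x/3.6-.4,140+y/3.6-.4);B5=lambda x,y:(210+(x-396)/3.6-.4,120+y/3.6-.4)
for t,s in(((264,216),(613,281)),((105,198),(578,185))): print(tri('top0',A5(*t),'scene0',B5(*s)))
```

```text
0.062 L [0.5955 0.05   0.062 ] 0.12202654598911193 0.05419589096603885 -5.336530114694764 -4.6384580984073835
0.062 N [0.5953 0.0514 0.062 ] 0.039438339863052736 0.1294354617035656 -3.5921118610598324 -6.076350851377487
0.021 L [0.5981 0.0512 0.021 ] 0.12671518016149755 0.05627826332466421 -5.3365301146947655 -4.638458098407422
0.021 N [0.5979 0.0526 0.021 ] 0.04095368184446513 0.13440876914206346 -3.592111861059853 -6.07635085137749
bar [[0.4735 0.1252 0.062 ]
 [0.4639 0.0024 0.062 ]] [0.4687 0.0638 0.062 ] 0.12321004376214098
(array([ 0.6041, -0.0143,  0.0595]), np.float64(0.00635421158416194))
(array([0.6219, 0.1141, 0.055 ]), np.float64(0.006985969601041465))
```

Request:
{"method": "send_rows", "body": {"deltas": [[0,0,0,2,2,30,93],[-0.003,0.007,0.002,2,2,60,93],[-0.003,0.007,0.002,2,2,85,93],[-0.003,0.007,0.002,2,2,85,93],[-0.003,0.007,0.002,2,2,85,93]]}}

```text
time_s: 15.02
ee_pos: [0.4371, -0.3494, 0.2324]
tcp_rot: [179.9, -0.0, 8.7]
wrist_force: [0.1, -0.6, 0.1]
width: 0.0931
finger_force: 0.0
```

Request:
{"method": "send_rows", "body": {"deltas": [[0,0,0.001,-0.5,-1.6,12,93],[0,0,0.001,-0.5,-1.6,24,93],[0,0,0.001,-0.5,-1.6,31,93],[0,0,0.001,-0.5,-1.6,31,93],[0,0,0.001,-0.5,-1.6,31,75],[0,0,0.001,-0.5,-1.6,31,70],[0,0,0.001,-0.5,-1.6,31,60],[0,0,0.001,-0.5,-1.6,31,60],[0,0,0.001,-0.5,-1.6,31,55],[0,0,0.001,-0.5,-1.6,31,55]]}}

```text
time_s: 16.27
ee_pos: [0.4358, -0.348, 0.2005]
tcp_rot: [179.9, -0.0, 8.6]
wrist_force: [-0.4, 1.6, 4.9]
width: 0.0652
finger_force: 30.0
```

Run:
```python
from h import *
s=robot.sense();print(s)
```

```text
{'time_s': 16.275, 'joint_positions': array([-5.00607202e+01,  2.79793577e+01,  1.00538155e+02, -3.42615557e-02,
        5.14247073e+01,  3.13508909e+01]), 'joint_vel': array([ 0.02032456,  0.01338988, -0.00469535,  0.02815853,  0.0275703 ,
        0.04586547]), 'tau': array([-6.18815180e-01, -4.72509277e+01, -2.10275316e+01, -2.04693424e-01,
       -7.20740352e-01, -1.07659644e-02]), 'ee_pos': array([ 0.43581773, -0.34804595,  0.20054826]), 'tcp_rot': array([ 1.79936713e+02, -7.16618405e-03,  8.60974292e+00]), 'wrist_force': array([-0.38479106,  1.64502354,  4.90117015]), 'wrist_torque': array([ 0.4193443 ,  0.26045148, -0.03550095]), 'finger_force': 30.000513195991516, 'width': 0.06522403371129826}
```

Request:
{"method": "send_rows", "body": {"deltas": [[0,0,0,0,0,-5,55],[0,0,0,0,0,-15,55],[0,0,0,0,0,-35,55],[0,0,0,0,0,-65,55],[0,0,0,0,0,-100,55],[0,0,0,0,0,-140,55],[0,0,0,0,0,-150,55],[0,0,0,0,0,-150,55]]}}

```text
time_s: 17.27
ee_pos: [0.4357, -0.3479, 0.3504]
tcp_rot: [179.9, -0.0, 8.6]
wrist_force: [0.3, -0.2, -1.6]
width: 0.0653
finger_force: 30.0
```

Run:
```python
from h import *
delta([.33,.03,.36],-6)
s=robot.sense();print(s['wrist_torque'])
```

```text
turn [ 0.0019 -0.0007  0.255 ] shift [ -47.9 -389.5  -10.4] t 17.275 F [ 0.31 -0.18 -1.59]
[ 0.02863652  0.11948758 -0.01439357]
```

Request:
{"method": "send_rows", "body": {"deltas": [[0,0,0.02,-3,-30,0,55],[0,0,0.05,-8,-70,-2,55],[0,0,0.08,-14,-115,-3,55],[0,0,0.11,-20,-160,-4,55],[0,0,0.14,-26,-205,-5,55],[0,0,0.17,-31,-250,-7,55],[0,0,0.2,-37,-295,-8,55],[0,0,0.23,-42,-340,-9,55],[0.002,-0.001,0.25,-46,-375,-10,55],[0.002,-0.001,0.255,-48,-389.5,-10,55],[0.002,-0.001,0.255,-48,-389.5,-10,55],[0.002,-0.001,0.255,-48,-389.5,-10,55]]}}

```text
time_s: 18.77
ee_pos: [0.33, 0.0296, 0.3591]
tcp_rot: [-180.0, 0.1, -6.0]
wrist_force: [-1.1, -0.1, -1.6]
width: 0.0654
finger_force: 30.0
```

Run:
```python
from h import *
s=robot.sense();print(s['ee_pos'],s['tcp_rot'],s['width'],s['wrist_torque'],s['wrist_force'])
snap('scene','s8');snap('top','t8')
def c(f,x,y,w,h,s): return cv2.resize(cv2.imread('pics/'+f+'.png')[y:y+h,x:x+w],None,fx=s,fy=s,interpolation=cv2.INTER_CUBIC)
cv2.imwrite('pics/m8.png',np.hstack([c('t8',200,165,100,150,4),c('s8',205,120,100,150,4)]))
```

```text
[0.33003235 0.02961334 0.35910762] [-1.79966794e+02  1.34007333e-01 -5.98951522e+00] 0.06540650314783411 [ 0.03750492  0.18927366 -0.01616618] [-1.0636754  -0.14368795 -1.64597163]
```

View pics/m8.png

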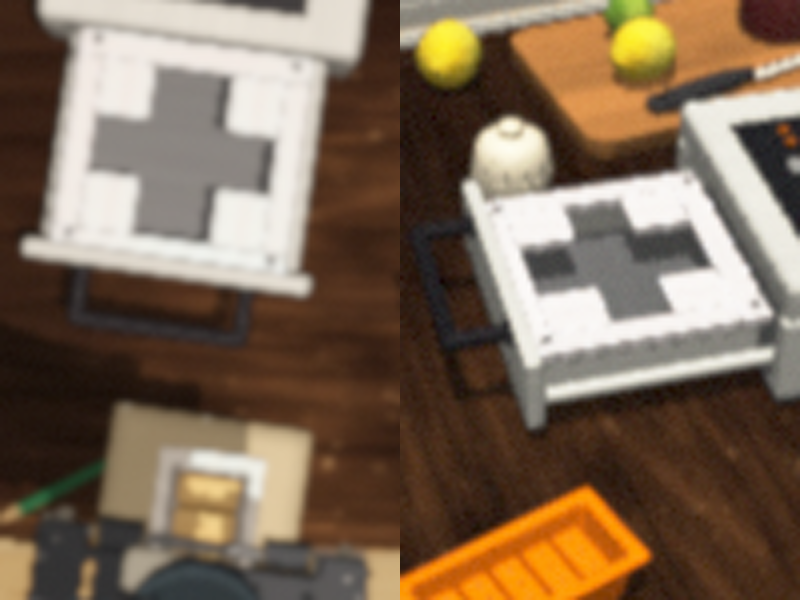

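Both views are clear now. Top crop: back end of the cavity (155,68)-(228,77), front end (134,231)-(207,240), plate screws at (98,36), (298,66), (273,262) and (68,233). Scene crop: far notch (565,208)-(618,200), near notch (613,318)-(670,305), screws at (525,205), (689,180), (765,318) and (545,340).

Run:
```python
from h import *
from scipy.optimize import least_squares
np.set_printoptions(precision=4,suppress=True)
A=lambda p:np.array([200+p[0]/4-.4,165+p[1]/4-.4]);B=lambda p:np.array([205+(p[0]-400)/4-.4,120+p[1]/4-.4])
M=np.array([(63.5,29.5),(63.5,-29.5),(22,-29.5),(22,-68),(-22,-68),(-22,-29.5),(-63.5,-29.5),(-63.5,29.5),(-22,29.5),(-22,68),(22,68),(22,29.5)])/1e3
T=[(155,68),(228,77),(221,133),(273,140),(268,193),(216,187),(207,240),(134,231),(144,175),(90,170),(96,116),(149,122)]
S=[(692,227),(706,257),(655,272),(670,305),(613,318),(597,285),(540,290),(526,250),(577,244),(565,208),(618,200),(630,237)]
def fit(f,F,pts,fz=None):
    px=np.array([F(p) for p in pts])
    def r(q):
        c,s=np.cos(q[2]),np.sin(q[2]); z=fz if fz is not None else q[3]
        return np.ravel([proj(f,[q[0]+c*m[0]-s*m[1],q[1]+s*m[0]+c*m[1],z])-p for m,p in zip(M,px)])
    o=least_squares(r,[.6,.05,-.1]+([.05] if fz is None else []),loss='soft_l1',f_scale=.5);q=o.x.copy();q[2]=np.degrees(q[2]);return q,np.sqrt(np.mean(r(o.x)**2)),r(o.x).reshape(-1,2).round(1).tolist()
print(fit('t8',A,T)[:2]);print(fit('t8',A,T,.062));print(fit('s8',B,S)[:2]);print(fit('s8',B,S,.062))
ts=[(98,36),(298,66),(273,262),(68,233)];ss=[(525,205),(689,180),(765,318),(545,340)]
# order: back-left, back-right, front-right, front-left
ss=[ss[1],ss[2],ss[3],ss[0]]
P=[];
for t,s in zip(ts,ss):
    a,e=tri('t8',A(t),'s8',B(s));P.append(a);print(a,e)
P=np.array(P);print(P.mean(0));d=P[0]+P[1]-P[2]-P[3];e=P[0]+P[3]-P[1]-P[2];print(np.degrees([np.arctan2(d[1],d[0]),np.arctan2(-e[0],e[1])]))
for f,F,p in(('t8',A,ts),('s8',B,ss)):
    P=np.array([atz(f,*F(q),.062) for q in p]);d=P[0]+P[1]-P[2]-P[3];e=P[0]+P[3]-P[1]-P[2];print(f,P.mean(0),np.linalg.norm(d)/2,np.linalg.norm(e)/2,np.degrees([np.arctan2(d[1],d[0]),np.arctan2(-e[0],e[1])]))
bt=[(75,318),(242,338)];bs=[(418,237),(453,340)]
for t,s in zip(bt,bs):print('bar',tri('t8',A(t),'s8',B(s)),atz('t8',*A(t),.062))
```

```text
(array([ 0.5986,  0.0534, -5.709 ,  0.0004]), np.float64(0.42087256519256305))
(array([ 0.5945,  0.0516, -6.3822]), np.float64(0.9312735570740387), [[-0.2, -1.1], [1.4, -0.6], [1.2, -0.7], [1.2, -0.6], [0.4, 1.0], [0.3, 0.7], [0.6, 1.5], [-1.2, 1.0], [-1.6, 0.9], [-1.2, 0.3], [-0.5, -1.0], [-0.7, -0.7]])
(array([ 0.6264,  0.1273, -6.0286, -0.0026]), np.float64(0.9732040880575725))
(array([ 0.5956,  0.0522, -6.1365]), np.float64(1.5277660280188132), [[-0.5, -2.7], [2.7, 2.1], [1.1, 0.8], [1.6, 1.3], [-0.1, 0.8], [-0.0, 0.1], [-0.7, 1.4], [-2.2, -1.6], [-0.6, -2.4], [-1.0, -1.1], [0.4, -1.4], [1.1, -3.0]])
[0.68   0.116  0.0622] 0.00040018211850186697
[ 0.6658 -0.0338  0.0505] 0.0049809213805906034
[ 0.5178 -0.0172  0.0643] 2.5796945364955794e-05
[0.5446 0.1286 0.0659] 0.020995739371550342
[0.6021 0.0484 0.0607]
[-5.8786 -7.8961]
t8 [0.5987 0.0498 0.062 ] 0.1456932592345072 0.15004813202276976 [-6.2184 -6.722 ]
s8 [0.604  0.0463 0.062 ] 0.13511687862027763 0.1560670738138725 [ -9.6216 -10.3359]
bar (array([0.474 , 0.1254, 0.0584]), np.float64(0.0013872818856809773)) [0.4735 0.1252 0.062 ]
bar (array([0.4627, 0.0038, 0.0646]), np.float64(0.00026006236703605506)) [0.4624 0.0038 0.062 ]
```

Run:
```python
from h import *
from scipy.optimize import minimize
np.set_printoptions(precision=4,suppress=True)
N=321;st=.0006;cx,cy=.595,.052;X,Y=np.meshgrid((np.arange(N)-160)*st*1.0,(np.arange(N)-160)*st)
def warp(f,z):
    u=np.array([proj(f,[cx+a,cy+b,z]) for a,b in zip(X.ravel(),Y.ravel())]).reshape(N,N,2).astype(np.float32)
    return cv2.remap(cv2.imread('pics/'+f+'.png',0),u[...,0],u[...,1],cv2.INTER_CUBIC).astype(float)
sg=lambda d:1/(1+np.exp(-d/.0012))
def model(q,sc):
    c,s=np.cos(q[2]),np.sin(q[2]);a=c*(X-q[0])+s*(Y-q[1]);b=-s*(X-q[0])+c*(Y-q[1])
    A=sg(.0635+sc-abs(a))*sg(.0295+sc-abs(b));B=sg(.022+sc-abs(a))*sg(.068+sc-abs(b));w=(abs(a)<.072)&(abs(b)<.076)
    return np.maximum(A,B),w
for f in('t8','t7','s8'):
  W=warp(f,.062); 
  if f=='s8': W=np.minimum(W,150 if 0 else W)
  def cost(q):
    m_,w=model(q,q[3]);return np.corrcoef(m_[w],np.clip(W,np.percentile(W[w],35),None)[w] if 0 else W[w])[0,1]
  best=min((minimize(cost,[0,0,y0,0],method='Nelder-Mead',options=dict(initial_simplex=[[0,0,y0,0],[.004,0,y0,0],[0,.004,y0,0],[0,0,y0+.03,0],[0,0,y0,-.002]],xatol=1e-5,fatol=1e-6)) for y0 in(-.11,)),key=lambda o:o.fun)
  q=best.x;print(f,cx+q[0],cy+q[1],np.degrees(q[2]),q[3],best.fun)
```

```text
t8 0.5946499284554537 0.05062666745247727 -6.459262723615378 -0.000734876774178079 -0.9879513729758104
t7 0.5946486605098651 0.05064633944296017 -6.457057318521783 -0.0007225596062900393 -0.9880399439789052
s8 0.5942547518376672 0.04961386215832813 -6.6061884690079875 -0.0016952823670781723 -0.9726235540844049
```

Run:
```python
from h import *
delta([.594,.0503,.36],-6.5)
```

```text
turn [-0.0006  0.0019  0.0078] shift [260.1 -48.7  -1. ] t 18.875 F [ 0.18 -0.28 -1.07]
```

Request:
{"method": "send_rows", "body": {"deltas": [[0,0,0,20,-4,0,55],[0,0,0,55,-10,0,55],[0,0,0,95,-18,0,55],[0,0,0,135,-25,0,55],[0,0,0,175,-33,0,55],[0,0,0.004,215,-40,0,55],[-0.0006,0.0019,0.008,245,-46,0,55],[-0.0006,0.0019,0.008,260,-48.7,0,55],[-0.0006,0.0019,0.008,260,-48.7,0,55],[-0.0006,0.0019,0.008,260,-48.7,30,55],[-0.0006,0.0019,0.008,260,-48.7,60,55],[-0.0006,0.0019,0.008,260,-48.7,80,55],[-0.0006,0.0019,0.008,260,-48.7,80,55],[-0.0006,0.0019,0.008,260,-48.7,80,55]]}}

```text
time_s: 20.62
ee_pos: [0.5937, 0.0509, 0.2805]
tcp_rot: [-180.0, -0.1, -6.5]
wrist_force: [0.0, 0.3, -1.9]
width: 0.0655
finger_force: 30.0
```

Run:
```python
from h import *
delta([.594,.0503,.2755],-6.5)
delta([.594,.0503,.2305],-6.5)
s=robot.sense();print(s['ee_pos'],s['tcp_rot'],s['wrist_force'],s['width'])
snap('scene','s9');snap('top','t9')
def c(f,x,y,w,h,s): return cv2.resize(cv2.imread('pics/'+f+'.png')[y:y+h,x:x+w],None,fx=s,fy=s,interpolation=cv2.INTER_CUBIC)
cv2.imwrite('pics/m9.png',np.hstack([c('t9',205,155,80,100,5),c('s9',215,120,80,100,5)]))
```

```text
turn [-0.0001 -0.002   0.0003] shift [0.4 0.6 5. ] t 20.625 F [ 0.    0.3  -1.85]
turn [-0.0001 -0.002   0.0003] shift [ 0.3  0.6 50. ] t 20.625 F [ 0.    0.3  -1.85]
[0.59366233 0.05094051 0.28053347] [-1.79994637e+02 -1.15513220e-01 -6.48515210e+00] [ 0.00375961  0.2968425  -1.85249966] 0.06545607337909634
```

View pics/m9.png

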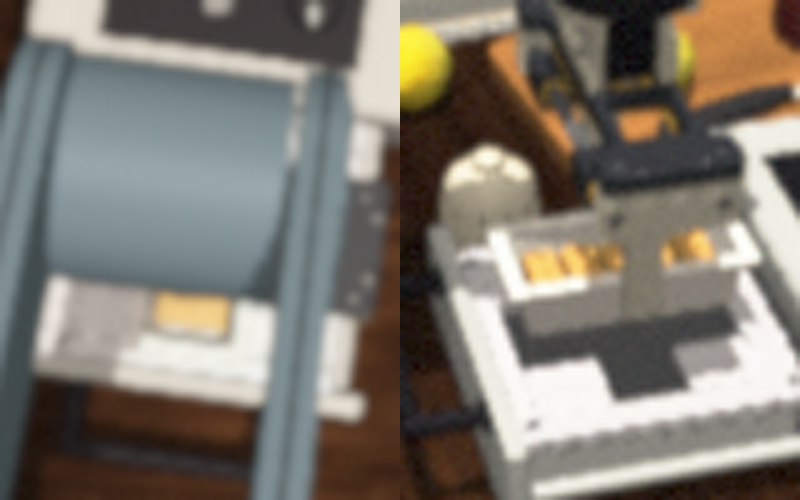

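Run:
```python
from h import *
s=robot.sense();R=Ro.from_euler('z',-6.5,degrees=True)
c=np.r_[s['ee_pos'][:2]+[.0006,0],s['ee_pos'][2]-.2005]
for dz in(.032,.036):
  for a in((-.068,-.033),(.068,-.033),(.068,.033),(-.068,.033)):
    q=proj('s9',c+R.apply([*a,dz]));print(dz,a,(q+.4-[215,120])*5+[400,0])
```

```text
0.032 (-0.068, -0.033) [511.05842006 300.51512461]
0.032 (0.068, -0.033) [760.60571908 261.78910938]
0.032 (0.068, 0.033) [722.0276909 194.3591157]
0.032 (-0.068, 0.033) [483.44716101 229.10922268]
0.036 (-0.068, -0.033) [510.89731108 294.31725474]
0.036 (0.068, -0.033) [761.07280688 255.6904769 ]
0.036 (0.068, 0.033) [722.38088396 188.38906596]
0.036 (-0.068, 0.033) [483.22620688 223.03902544]
```

The held tray sits over the cavity. Its near flange corners read (515,302) and (758,264), against predicted (511,301) and (761,262), so I'll lower it.

Request:
{"method": "send_rows", "body": {"deltas": [[0,-0.002,0,0.3,0.6,5,55],[0,-0.002,0,0.3,0.6,12,55],[0,-0.002,0,0.3,0.6,19,55],[0,-0.002,0,0.3,0.6,26,55],[0,-0.002,0,0.3,0.6,32,55],[0,-0.002,0,0.3,0.6,35,55],[0,-0.002,0,0.3,0.6,35,55]]}}

```text
time_s: 21.6
ee_pos: [0.5938, 0.0507, 0.2444]
tcp_rot: [-180.0, 0.1, -6.5]
wrist_force: [-0.1, 0.8, -2.4]
width: 0.0651
finger_force: 30.0
```

Request:
{"method": "send_rows", "body": {"deltas": [[0,0,0,0,0,2,55],[0,0,0,0,0,4,55],[0,0,0,0,0,6,55],[0,0,0,0,0,8,55],[0,0,0,0,0,9,55],[0,0,0,0,0,9,55]]}}

```text
time_s: 22.35
ee_pos: [0.5938, 0.0507, 0.2356]
tcp_rot: [-180.0, 0.1, -6.5]
wrist_force: [0.6, -0.0, -1.8]
width: 0.0651
finger_force: 30.0
```

No contact yet. About 5 mm to go.

Request:
{"method": "send_rows", "body": {"deltas": [[0,0,0,0,0,1,55],[0,0,0,0,0,2,55],[0,0,0,0,0,3,55],[0,0,0,0,0,4,55],[0,0,0,0,0,4,55]]}}

```text
time_s: 22.98
ee_pos: [0.5938, 0.0507, 0.2316]
tcp_rot: [-180.0, 0.1, -6.5]
wrist_force: [-0.7, -0.1, -2.5]
width: 0.0651
finger_force: 30.0
```

Request:
{"method": "send_rows", "body": {"deltas": [[0,0,0,0,0,1,55],[0,0,0,0,0,1,55]]}}

```text
time_s: 23.22
ee_pos: [0.5939, 0.0506, 0.2306]
tcp_rot: [-180.0, 0.1, -6.5]
wrist_force: [0.0, 0.1, -2.5]
width: 0.0653
finger_force: 30.0
```

Request:
{"method": "send_rows", "body": {"deltas": [[0,0,0,0,0,0.8,55],[0,0,0,0,0,0.8,55]]}}

```text
time_s: 23.48
ee_pos: [0.5939, 0.0507, 0.2305]
tcp_rot: [-180.0, 0.0, -6.5]
wrist_force: [-1.9, 0.2, 4.5]
width: 0.0652
finger_force: 30.0
```

Request:
{"method": "send_rows", "body": {"deltas": [[0,0,0,0,0,0.8,55],[0,0,0,0,0,0.8,55]]}}

```text
time_s: 23.72
ee_pos: [0.5939, 0.0507, 0.2305]
tcp_rot: [180.0, -0.0, -6.5]
wrist_force: [-4.8, 0.2, 9.4]
width: 0.0651
finger_force: 30.0
```

Contact came at TCP z = 0.2305, exactly the expected seated height, so I'll release and go up.

Request:
{"method": "send_rows", "body": {"deltas": [[0,0,0,0,0,-1,70],[0,0,0,0,0,-1.2,80],[0,0,0,0,0,-1.2,82],[0,0,0,0,0,-1.2,82],[0,0,0,0,0,-1.2,82],[0,0,0,0,0,-10,82],[0,0,0,0,0,-30,82],[0,0,0,0,0,-65,82],[0,0,0,0,0,-110,82],[0,0,0,0,0,-130,82],[0,0,0,0,0,-130,82]]}}

```text
time_s: 25.1
ee_pos: [0.5944, 0.0506, 0.3616]
tcp_rot: [-180.0, -0.2, -6.5]
wrist_force: [-0.4, 0.3, -0.1]
width: 0.0822
finger_force: 0.0
```

Run:
```python
from h import *
delta([.40,.05,.36],83.5)
```

```text
turn [ 0.0031 -0.0033 -1.57  ] shift [-193.1   22.5    0.8] t 25.1 F [-0.4   0.27 -0.14]
```

Request:
{"method": "send_rows", "body": {"deltas": [[0,0,-0.15,-20,2,0,40],[0,0,-0.32,-45,5,0,0],[0,0,-0.5,-70,8,0,0],[0,0,-0.68,-95,11,0,0],[0,0,-0.86,-120,14,0,0],[0,0,-1.04,-145,17,0,0],[0,0,-1.22,-170,20,0,0],[0,0,-1.4,-190,22,0,0],[0.003,-0.003,-1.57,-193,22.5,1,0],[0.003,-0.003,-1.57,-193,22.5,1,0],[0.003,-0.003,-1.57,-193,22.5,1,0]]}}

```text
time_s: 26.48
ee_pos: [0.3997, 0.05, 0.3578]
tcp_rot: [-179.7, -0.0, 83.3]
wrist_force: [-0.1, 0.5, -0.2]
width: 0.0005
finger_force: 0.0
```

Run:
```python
from h import *
delta([.425,.069,.231],83.5)
s=robot.sense();print(s['width'])
snap('scene','s10');snap('top','t10')
print(m('top0','t10',225,90,60,60,12))
def c(f,x,y,w,h,s): return cv2.resize(cv2.imread('pics/'+f+'.png')[y:y+h,x:x+w],None,fx=s,fy=s,interpolation=cv2.INTER_CUBIC)
cv2.imwrite('pics/m10.png',np.hstack([c('t10',205,155,80,100,5),c('s10',215,120,80,100,5)]))
```

```text
turn [-0.0055 -0.0001 -0.0034] shift [ 21.9  23.6 126.7] t 26.475 F [-0.07  0.55 -0.21]
0.0005270427968673174
(1.0, array([0., 0.]))
```

View pics/m10.png

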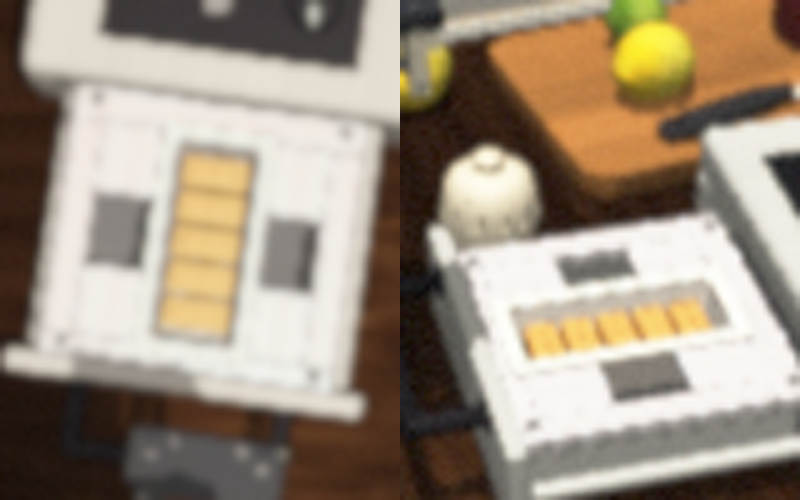

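The tray lies flat in the cavity with both thumb notches visible at (118,230) and (290,255), and the sealer has not moved. Next the closed fingers go down in front of the bar.

Request:
{"method": "send_rows", "body": {"deltas": [[0,0,0,11,12,30,0],[-0.0055,0,-0.003,22,23.6,60,0],[-0.0055,0,-0.003,22,23.6,95,0],[-0.0055,0,-0.003,22,23.6,118,0],[-0.0055,0,-0.003,22,23.6,127,0],[-0.0055,0,-0.003,22,23.6,127,0]]}}

```text
time_s: 27.32
ee_pos: [0.4252, 0.0692, 0.2309]
tcp_rot: [-180.0, -0.0, 83.6]
wrist_force: [0.1, 0.5, -0.1]
width: 0.0001
finger_force: 0.0
```

Request:
{"method": "send_rows", "body": {"deltas": [[0,0,0,0,5,0,0],[0,0,0,0,10,0,0],[0,0,0,0,15,0,0],[0,0,0,0,20,0,0],[0,0,0,0,25,0,0],[0,0,0,0,30,0,0],[0,0,0,0,35,0,0],[0,0,0,0,40,0,0],[0,0,0,0,40,0,0],[0,0,0,0,40,0,0]]}}

```text
time_s: 28.58
ee_pos: [0.4616, 0.0654, 0.2305]
tcp_rot: [-179.5, 0.0, 83.7]
wrist_force: [-13.0, 0.9, 11.5]
width: 0.0009
finger_force: 6.6
```

Run:
```python
from h import *
delta([.57,.0521,.231],83.5)
```

```text
turn [-0.0093  0.0001  0.0035] shift [ -1.3 109.2  -1.5] t 28.575 F [-13.03   0.88  11.55]
```

Request:
{"method": "send_rows", "body": {"deltas": [[0,0,0.003,0,4,-1.5,0],[0,0,0.003,0,9,-1.5,0],[0,0,0.003,0,15,-1.5,0],[0,0,0.003,0,21,-1.5,0],[0,0,0.003,0,27,-1.5,0],[0,0,0.003,-0.5,33,-1.5,0],[0,0,0.003,-0.5,39,-1.5,0],[0,0,0.003,-0.5,45,-1.5,0],[0,0,0.003,-0.5,51,-1.5,0],[0,0,0.003,-0.5,57,-1.5,0],[0,0,0.003,-1,63,-1.5,0],[0,0,0.003,-1,69,-1.5,0],[0,0,0.003,-1,75,-1.5,0],[0,0,0.003,-1,81,-1.5,0],[0,0,0.003,-1,87,-1.5,0],[0,0,0.003,-1,92,-1.5,0],[0,0,0.003,-1,97,-1.5,0],[0,0,0.003,-1,100,-1.5,0],[0,0,0.003,-1,100,-1.5,0]]}}

```text
time_s: 30.95
ee_pos: [0.5599, 0.054, 0.2308]
tcp_rot: [-179.2, -0.0, 83.5]
wrist_force: [-13.0, 4.0, 4.9]
width: 0.0007
finger_force: 7.2
```

Run:
```python
from h import *
snap('scene','s11');snap('top','t11')
print(m('scene0','s11',300,195,30,20,12),m('top0','t11',235,85,50,30,12)); s=robot.sense();print(s['ee_pos'],s['wrist_force'])
```

```text
(0.991, array([0., 0.])) (1.0, array([0., 0.]))
[0.55989023 0.05399126 0.23076312] [-14.42030655   2.90622603   4.45602921]
```

Request:
{"method": "send_rows", "body": {"deltas": [[0,0,0,0,3,0,0],[0,0,0,0,7,0,0],[0,0,0,0,11,0,0],[0,0,0,0,15,0,0],[0,0,0,0,19,0,0],[0,0,0,0,22,0,0],[0,0,0,0,22,0,0],[0,0,0,0,22,0,0]]}}

```text
time_s: 32.05
ee_pos: [0.5816, 0.0515, 0.2307]
tcp_rot: [-179.2, -0.0, 83.5]
wrist_force: [-13.8, 2.7, 5.8]
width: 0.0003
finger_force: 7.8
```

Request:
{"method": "send_rows", "body": {"deltas": [[0,0,0,0,1,0,0],[0,0,0,0,2,0,0],[0,0,0,0,2,0,0]]}}

```text
time_s: 32.42
ee_pos: [0.5831, 0.0514, 0.2307]
tcp_rot: [-179.1, -0.0, 83.5]
wrist_force: [-16.9, 3.3, 7.8]
width: 0.0003
finger_force: 8.9
```

Run:
```python
from h import *
snap('scene','s12')
print(m('scene0','s12',300,195,30,20,12),m('scene0','s12',284,195,14,24,12)); s=robot.sense();print(s['ee_pos'],s['wrist_force'])
```

```text
(0.991, array([0., 0.])) (0.979, array([-3.875,  0.75 ]))
[0.5830902  0.05140389 0.23071743] [-17.08135952   2.86786019   7.82285235]
```

Request:
{"method": "send_rows", "body": {"deltas": [[0,0,0,0,-1,-1,0],[0,0,0,0,-1,-2,0],[0,0,0,0,-1,-3,0],[0,0,0,0,-1,-3,0]]}}

```text
time_s: 32.98
ee_pos: [0.5828, 0.0511, 0.2321]
tcp_rot: [-179.2, -0.0, 83.5]
wrist_force: [-10.0, 1.0, -5.3]
width: 0.0008
finger_force: 4.9
```

Request:
{"method": "send_rows", "body": {"deltas": [[0,0,0,0,1,0,0],[0,0,0,0,2,0,0],[0,0,0,0,3,0,0],[0,0,0,0,3,0,0]]}}

```text
time_s: 33.48
ee_pos: [0.5843, 0.0509, 0.232]
tcp_rot: [-178.9, -0.0, 83.5]
wrist_force: [-16.9, 1.7, -0.4]
width: 0.0005
finger_force: 8.3
```

Run:
```python
from h import *
snap('scene','s13')
print(m('scene0','s13',300,195,30,20,12),m('scene0','s13',284,195,14,24,12)); s=robot.sense();print(s['ee_pos'],s['wrist_force'])
```

```text
(0.991, array([0., 0.])) (0.979, array([-3.75 ,  0.625]))
[0.58432626 0.0509634  0.23205756] [-16.1941472    1.07706119  -0.45937573]
```

Request:
{"method": "send_rows", "body": {"deltas": [[0,0,0,0,0.5,0,0],[0,0,0,0,1,0,0],[0,0,0,0,1,0,0],[0,0,0,0,1,0,0]]}}

```text
time_s: 34.02
ee_pos: [0.5851, 0.0508, 0.2321]
tcp_rot: [-178.9, -0.0, 83.5]
wrist_force: [-17.0, 2.3, 0.8]
width: 0.0004
finger_force: 8.8
```

```bash
cat > look.py <<'E'
from h import *
import sys
n=sys.argv[1];snap('scene',n)
print(m('scene0',n,300,195,30,20,12),m('scene0',n,300,140,60,60,12),m('scene0',n,284,195,14,24,12)); s=robot.sense();print(s['ee_pos'],s['tcp_rot'],s['wrist_force'],s['wrist_torque'])
E
python3 look.py s14
python3 - <<'E'
from h import *
# drawer-side strip in scene: grey-level profile across gap panel/body, initial vs now
a=cv2.imread('pics/scene0.png',0);b=cv2.imread('pics/s14.png',0)
for v in(188,195,200,208,214): print(v,a[v,270:310:2].tolist(),'\n   ',b[v,270:310:2].tolist())
E
```

```text
(0.992, array([0., 0.])) (0.999, array([0., 0.])) (0.98, array([-3.5  ,  0.625]))
[0.58509862 0.05085091 0.23204202] [-1.78869841e+02 -2.34165774e-04  8.35408714e+01] [-16.93374618   3.12316323   0.68837694] [ 0.29956152  3.04000938 -0.00314189]
188 [44, 43, 40, 94, 104, 103, 109, 208, 236, 244, 246, 185, 135, 105, 129, 205, 232, 235, 235, 233] 
    [29, 81, 101, 105, 108, 192, 237, 241, 248, 246, 248, 201, 134, 102, 129, 209, 233, 237, 237, 235]
195 [34, 39, 39, 40, 36, 36, 40, 31, 79, 218, 237, 233, 176, 173, 131, 101, 126, 139, 138, 134] 
    [40, 40, 40, 34, 40, 33, 66, 219, 238, 239, 211, 227, 247, 190, 134, 102, 130, 137, 139, 139]
200 [39, 41, 41, 32, 40, 44, 90, 96, 102, 108, 190, 235, 204, 131, 112, 167, 182, 191, 199, 187] 
    [41, 40, 41, 31, 81, 99, 104, 110, 181, 238, 229, 180, 157, 130, 116, 171, 186, 197, 200, 191]
208 [17, 31, 32, 30, 26, 28, 22, 36, 93, 105, 118, 133, 174, 228, 159, 124, 134, 134, 131, 134] 
    [32, 33, 29, 33, 20, 28, 84, 107, 111, 137, 158, 232, 233, 232, 160, 127, 135, 137, 140, 136]
214 [32, 42, 47, 50, 43, 48, 43, 43, 44, 69, 127, 129, 64, 70, 109, 130, 134, 131, 132, 132] 
    [38, 37, 48, 50, 45, 47, 41, 54, 114, 136, 85, 32, 26, 68, 111, 132, 138, 135, 134, 135]
```

Request:
{"method": "send_rows", "body": {"deltas": [[0,0,0,0,0.5,0,0],[0,0,0,0,1,0,0],[0,0,0,0,1.5,0,0],[0,0,0,0,1.5,0,0]]}}

```text
time_s: 34.58
ee_pos: [0.5864, 0.0507, 0.2321]
tcp_rot: [-178.8, 0.0, 83.5]
wrist_force: [-18.4, 2.2, 1.1]
width: 0.0004
finger_force: 9.2
```

```bash
python3 look.py s15
```

```text
(0.99, array([0., 0.])) (0.999, array([0., 0.])) (0.98, array([-3. ,  0.5]))
[0.58641363 0.05072095 0.23204612] [-1.78839603e+02  9.02416178e-04  8.35430770e+01] [-18.20302263   2.20981191   0.84203725] [ 0.27318009  3.19840175 -0.02643262]
```

Request:
{"method": "send_rows", "body": {"deltas": [[0,0,0,0,-1,1.5,0],[0,0,0,0,-1,3,0],[0,0,0,0,0,4,0],[0,0,0,0,0.5,4,0],[0,0,0,0,1,4,0],[0,0,0,0,1,4,0]]}}

```text
time_s: 35.38
ee_pos: [0.5893, 0.0504, 0.2313]
tcp_rot: [-179.3, -0.0, 83.5]
wrist_force: [-16.8, 1.4, 15.2]
width: 0.0002
finger_force: 9.4
```

```bash
python3 look.py s16
```

```text
(0.991, array([0., 0.])) (0.999, array([0., 0.])) (0.986, array([-1.5  ,  0.125]))
[0.58933167 0.05042726 0.2312835 ] [-1.79295727e+02 -5.85303909e-03  8.35410697e+01] [-17.95605689   2.45211255  15.4873148 ] [0.25357157 2.87071107 0.03254941]
```

Request:
{"method": "send_rows", "body": {"deltas": [[0,0,0,0,0,-2,0],[0,0,0,0,0.5,-4,0],[0,0,0,0,0.5,-5,0],[0,0,0,0,1,-3,0],[0,0,0,0,1,-1,0],[0,0,0,0,1,0,0]]}}

```text
time_s: 36.17
ee_pos: [0.5905, 0.0502, 0.2317]
tcp_rot: [-179.3, 0.0, 83.5]
wrist_force: [-18.2, 2.5, 17.5]
width: 0.0001
finger_force: 10.1
```

```bash
python3 look.py s17
```

```text
(0.992, array([0., 0.])) (0.999, array([0., 0.])) (0.991, array([-1.   ,  0.125]))
[0.59045318 0.05026007 0.23162161] [-1.79325266e+02 -7.00881371e-04  8.35417938e+01] [-18.11626398   1.07916391  16.06347152] [ 0.2372348   2.92192735 -0.03991993]
```

Request:
{"method": "send_rows", "body": {"deltas": [[0,0,0,0,0.5,0,0],[0,0,0,0,1,0,0],[0,0,0,0,1.5,0,0],[0,0,0,0,1.5,0,0]]}}

```text
time_s: 36.72
ee_pos: [0.5921, 0.0501, 0.2316]
tcp_rot: [-179.4, -0.0, 83.5]
wrist_force: [-17.5, 1.8, 15.2]
width: 0.0003
finger_force: 9.2
```

```bash
python3 look.py s18
```

```text
(0.992, array([0., 0.])) (0.999, array([0., 0.])) (0.995, array([-0.5,  0. ]))
[0.59212941 0.0500823  0.2316695 ] [-1.79366617e+02 -4.08121957e-03  8.35412050e+01] [-16.6579842    1.74420333  15.74851151] [0.24767459 2.79823819 0.01164307]
```

Still moving, with about 1.5 mm left.

Request:
{"method": "send_rows", "body": {"deltas": [[0,0,0,0,0.5,0,0],[0,0,0,0,1,0,0],[0,0,0,0,1.5,0,0],[0,0,0,0,1.5,0,0]]}}

```text
time_s: 37.28
ee_pos: [0.5934, 0.0499, 0.2317]
tcp_rot: [-179.3, -0.0, 83.5]
wrist_force: [-17.9, 2.4, 16.0]
width: 0.0004
finger_force: 9.6
```

```bash
python3 look.py s19
```

```text
(0.992, array([0., 0.])) (0.999, array([0., 0.])) (0.996, array([0., 0.]))
[0.59348829 0.04992142 0.2316648 ] [-1.79338130e+02 -2.45775200e-03  8.35414895e+01] [-18.81544676   1.35347056  16.01810686] [0.26390686 2.95888928 0.01858828]
```

Request:
{"method": "send_rows", "body": {"deltas": [[0,0,0,0,0.5,0,0],[0,0,0,0,1,0,0],[0,0,0,0,1,0,0]]}}

```text
time_s: 37.7
ee_pos: [0.5946, 0.0498, 0.2316]
tcp_rot: [-179.4, -0.0, 83.5]
wrist_force: [-17.1, 1.4, 15.1]
width: 0.0004
finger_force: 9.3
```

```bash
python3 look.py s20
```

```text
(0.991, array([0., 0.])) (0.999, array([0., 0.])) (0.993, array([0.25, 0.  ]))
[0.59456277 0.04977074 0.23164121] [-1.79353492e+02 -2.55852084e-03  8.35396150e+01] [-16.73147204   1.55936159  16.82725329] [ 0.23857844  2.82305521 -0.04184216]
```

Request:
{"method": "send_rows", "body": {"deltas": [[0,0,0,0,0.5,0,0],[0,0,0,0,1,0,0],[0,0,0,0,1.5,0,0],[0,0,0,0,1.5,0,0]]}}

```text
time_s: 38.25
ee_pos: [0.5959, 0.0496, 0.2316]
tcp_rot: [-179.3, -0.0, 83.5]
wrist_force: [-17.6, 2.8, 16.2]
width: 0.0001
finger_force: 9.7
```

```bash
python3 look.py s21
```

```text
(0.991, array([0., 0.])) (0.999, array([0., 0.])) (0.988, array([ 0.625, -0.125]))
[0.59590133 0.0496502  0.23163236] [-1.79324747e+02 -1.73625985e-03  8.35411768e+01] [-18.40667175   2.11391271  17.10490186] [0.28705829 2.89509066 0.03767357]
```

Request:
{"method": "send_rows", "body": {"deltas": [[0,0,0,0,0.5,0,0],[0,0,0,0,1,0,0],[0,0,0,0,1.5,0,0],[0,0,0,0,1.5,0,0]]}}

```text
time_s: 38.8
ee_pos: [0.5976, 0.0494, 0.2316]
tcp_rot: [-179.4, -0.0, 83.5]
wrist_force: [-17.3, 2.8, 15.8]
width: 0.0003
finger_force: 9.2
```

```bash
python3 look.py s22
python3 - <<'E'
from h import *
b=cv2.imread('pics/s22.png',0)
for v in(188,195,200,208,214): print(v,b[v,270:310:2].tolist())
E
```

```text
(0.991, array([0., 0.])) (0.999, array([0., 0.])) (0.969, array([ 1.125, -0.125]))
[0.59758895 0.04945774 0.23165822] [-1.79361004e+02 -4.01249765e-03  8.35399600e+01] [-17.45166589   1.45138815  15.70449982] [ 0.21924709  2.74055054 -0.01200342]
188 [38, 26, 24, 48, 91, 97, 106, 118, 221, 237, 245, 197, 129, 103, 129, 209, 234, 236, 237, 235]
195 [28, 36, 42, 41, 31, 32, 35, 42, 32, 114, 231, 239, 218, 131, 119, 105, 130, 139, 139, 138]
200 [29, 37, 43, 41, 38, 43, 55, 97, 97, 106, 113, 204, 236, 182, 111, 173, 183, 194, 202, 194]
208 [24, 23, 33, 31, 24, 25, 26, 29, 48, 98, 107, 131, 134, 220, 161, 128, 135, 138, 137, 132]
214 [38, 39, 44, 46, 47, 46, 45, 45, 47, 40, 80, 132, 121, 78, 109, 131, 136, 135, 136, 137]
```

Request:
{"method": "send_rows", "body": {"deltas": [[0,0,0,0,0.5,0,0],[0,0,0,0,1,0,0],[0,0,0,0,1.5,0,0],[0,0,0,0,1.5,0,0]]}}

```text
time_s: 39.35
ee_pos: [0.5989, 0.0493, 0.2317]
tcp_rot: [-179.3, -0.0, 83.5]
wrist_force: [-18.5, 1.2, 16.0]
width: 0.0004
finger_force: 9.6
```

```bash
python3 look.py s23
```

```text
(0.991, array([0., 0.])) (0.999, array([0., 0.])) (0.947, array([ 1.5  , -0.125]))
[0.59890003 0.04928608 0.23164638] [-1.79327776e+02 -8.12329364e-04  8.35390432e+01] [-17.23377501   2.49932792  15.82537236] [0.24932056 2.84648967 0.02442714]
```

Request:
{"method": "send_rows", "body": {"deltas": [[0,0,0,0,0.5,0,0],[0,0,0,0,1,0,0],[0,0,0,0,1,0,0]]}}

```text
time_s: 39.78
ee_pos: [0.6, 0.0492, 0.2317]
tcp_rot: [-179.4, -0.0, 83.5]
wrist_force: [-16.9, 1.4, 16.0]
width: 0.0004
finger_force: 9.3
```

```bash
python3 look.py s24
```

```text
(0.991, array([0., 0.])) (0.999, array([0., 0.])) (0.926, array([ 1.875, -0.25 ]))
[0.60004225 0.04916862 0.23167662] [-1.79355823e+02 -2.71724534e-03  8.35400136e+01] [-17.13879014   2.59640638  15.93958786] [ 0.28081729  2.84403207 -0.05403609]
```

Request:
{"method": "send_rows", "body": {"deltas": [[0,0,0,0,0.5,0,0],[0,0,0,0,1,0,0],[0,0,0,0,1.5,0,0],[0,0,0,0,1.5,0,0]]}}

```text
time_s: 40.33
ee_pos: [0.6014, 0.049, 0.2317]
tcp_rot: [-179.3, -0.0, 83.5]
wrist_force: [-17.2, 1.5, 16.0]
width: 0.0004
finger_force: 9.7
```

```bash
python3 look.py s25;  python3 - <<'E'
from h import *
b=cv2.imread('pics/s25.png',0)
for v in(188,195,200,208,214): print(v,b[v,270:310:2].tolist())
E
```

```text
(0.991, array([0., 0.])) (0.999, array([0., 0.])) (0.899, array([ 2.25 , -0.125]))
[0.60135212 0.04903865 0.23164952] [-1.79320292e+02 -1.03049594e-03  8.35448272e+01] [-18.62818977   1.74446688  17.11985905] [ 0.24827803  2.962914   -0.00315128]
188 [37, 33, 26, 28, 63, 95, 101, 106, 142, 231, 237, 189, 137, 102, 130, 210, 234, 236, 237, 236]
195 [19, 27, 44, 37, 35, 36, 28, 39, 43, 47, 159, 235, 235, 156, 103, 104, 129, 140, 139, 136]
200 [28, 39, 38, 40, 37, 47, 36, 69, 96, 102, 110, 119, 223, 229, 145, 173, 186, 193, 204, 191]
208 [38, 27, 28, 33, 24, 22, 24, 33, 32, 64, 107, 112, 133, 152, 146, 126, 135, 136, 138, 138]
214 [39, 39, 47, 46, 48, 48, 41, 43, 47, 45, 43, 102, 133, 106, 109, 131, 135, 137, 135, 139]
```

Request:
{"method": "send_rows", "body": {"deltas": [[0,0,0,0,0.5,0,0],[0,0,0,0,1,0,0],[0,0,0,0,1,0,0],[0,0,0,0,1,0,0]]}}

```text
time_s: 40.88
ee_pos: [0.6025, 0.0489, 0.2317]
tcp_rot: [-179.3, -0.0, 83.5]
wrist_force: [-17.6, 1.4, 15.9]
width: 0.0004
finger_force: 9.4
```

Request:
{"method": "send_rows", "body": {"deltas": [[0,0,0,0,0.5,0,0],[0,0,0,0,1,0,0],[0,0,0,0,1,0,0],[0,0,0,0,1,0,0]]}}

```text
time_s: 41.38
ee_pos: [0.6036, 0.0488, 0.2317]
tcp_rot: [-179.4, -0.0, 83.5]
wrist_force: [-17.6, 1.6, 15.3]
width: 0.0003
finger_force: 9.1
```

```bash
python3 look.py s26
```

```text
(0.992, array([0., 0.])) (0.999, array([0., 0.])) (0.851, array([ 3.125, -0.125]))
[0.60362041 0.04876445 0.23169675] [-1.79373047e+02 -6.56478426e-03  8.35359656e+01] [-16.97815      3.05960123  16.05927665] [0.23727925 2.79231927 0.00549932]
```

Request:
{"method": "send_rows", "body": {"deltas": [[0,0,0,0,0.5,0,0],[0,0,0,0,1,0,0],[0,0,0,0,1,0,0],[0,0,0,0,1,0,0]]}}

```text
time_s: 41.92
ee_pos: [0.6042, 0.0487, 0.2317]
tcp_rot: [-179.3, 0.0, 83.5]
wrist_force: [-19.2, 1.9, 17.5]
width: 0.0006
finger_force: 10.1
```

```bash
python3 look.py s27;  python3 - <<'E'
from h import *
b=cv2.imread('pics/s27.png',0)
for v in(188,195,200,208,214): print(v,b[v,270:310:2].tolist())
# sealer corner estimates from initial top: front face
A=lambda x,y:(205+x/4-.4,150+y/4-.4)
for z in(.106,.09):print([atz('top0',*A(*t),z).round(4).tolist() for t in((22,80),(330,125))])
E
```

```text
(0.992, array([0., 0.])) (0.999, array([0., 0.])) (0.842, array([3.25, 0.  ]))
[0.60417375 0.0487192  0.23170777] [-1.79297084e+02 -6.16583270e-04  8.35442598e+01] [-18.96560744   1.66841523  17.35061704] [0.25859309 3.10736629 0.07177069]
188 [28, 36, 26, 24, 39, 85, 99, 109, 113, 207, 236, 195, 139, 105, 130, 207, 234, 237, 237, 235]
195 [19, 23, 35, 39, 34, 32, 28, 40, 52, 36, 88, 218, 238, 178, 101, 103, 126, 141, 140, 139]
200 [24, 31, 40, 36, 43, 46, 40, 35, 91, 96, 107, 111, 171, 228, 201, 174, 185, 193, 202, 190]
208 [36, 34, 27, 35, 29, 31, 25, 30, 39, 42, 96, 109, 127, 136, 117, 127, 137, 138, 136, 137]
214 [43, 39, 45, 47, 49, 45, 41, 39, 46, 41, 33, 86, 124, 123, 112, 133, 132, 135, 136, 135]
[[0.6842, 0.152, 0.106], [0.6582, -0.0668, 0.106]]
[[0.6867, 0.1541, 0.09], [0.6603, -0.0681, 0.09]]
```

Request:
{"method": "send_rows", "body": {"deltas": [[0,0,0,0,0.4,0,0],[0,0,0,0,0.8,0,0],[0,0,0,0,0.8,0,0]]}}

```text
time_s: 42.35
ee_pos: [0.6045, 0.0487, 0.2317]
tcp_rot: [-179.2, 0.0, 83.5]
wrist_force: [-21.0, 3.1, 19.9]
width: 0.0004
finger_force: 11.4
```

```bash
python3 look.py s28
```

```text
(0.992, array([0., 0.])) (0.999, array([0., 0.])) (0.843, array([3.25 , 0.125]))
[0.60446748 0.04870329 0.23166512] [-1.79203432e+02  5.58200520e-03  8.35497737e+01] [-20.51327056   2.5849955   19.88812463] [0.26569488 3.38990421 0.03445595]
```

The force now rises with no motion, so the drawer is home and the sealer is still unmoved. I'll back off and go up.

Request:
{"method": "send_rows", "body": {"deltas": [[0,0,0,0,-5,-2,0],[0,0,0,0,-12,-3,0],[0,0,0,0,-25,-3,0],[0,0,0,0,-40,-3,0],[0,0,0,0,-50,-15,0],[0,0,0,0,-60,-50,0],[0,0,0,0,-80,-100,0],[0,0,0,0,-130,-120,0],[0,0,0,0,-180,-120,0],[0,0,0,0,-230,-120,0],[0,0,0,0,-230,-120,0],[0,0,0,0,-230,-120,0]]}}

```text
time_s: 43.9
ee_pos: [0.381, 0.0737, 0.3527]
tcp_rot: [179.8, -0.0, 83.5]
wrist_force: [-0.2, 0.1, -0.0]
width: 0.0004
finger_force: 0.0
```

```bash
python3 look.py s29
python3 - <<'E'
from h import *
snap('top','t29')
print(m('top0','t29',235,85,50,30,12),m('s28','s29',284,195,14,24,6))
for n,r in(('square',(138,240,42,45)),('orange',(300,228,35,55)),('timer',(170,194,24,24)),('lemon',(112,193,26,24)),('spoon',(355,195,48,22))):print(n,m('top0','t29',*r))
b=cv2.imread('pics/t29.png',0)
A=[(209,176),(290,188)]
print(robot.sense()['wrist_force'])
E
```

```text
(0.992, array([0., 0.])) (0.999, array([0., 0.])) (0.85, array([3.25, 0.  ]))
[0.38143249 0.07355492 0.35248206] [ 1.79802603e+02 -6.76202663e-03  8.34860148e+01] [-0.04313234  0.64890973  0.27980321] [-0.06861452  0.08879575  0.05586661]
(1.0, array([0., 0.])) (0.995, array([0., 0.]))
square (0.985, array([-0.375, -0.125]))
orange (1.0, array([0., 0.]))
timer (1.0, array([0., 0.]))
lemon (1.0, array([0., 0.]))
spoon (0.999, array([0., 0.]))
[ 0.03834297 -0.15642052 -1.06687206]
```

```bash
python3 -c "
from plant import robot
print(robot.sign_off())"
```

```text
the job is handed in; nothing more can be done
None
```

I pulled the drawer out until it was firm against its stop, set the long biscuit tray flat in the cavity, and pushed the drawer fully home. The images show no movement of the sealer, and I handed the job in at about 44 s.

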